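Feed a glaze jar into the dust box through its sprung flap

ROBOT

A 7-joint arm with a two-finger parallel gripper is mounted at the origin on the work surface; the furniture and walls round the work are solid. World frame = base frame: x ahead of the robot, y to its left, z up, the work surface at z = 0. Lengths are in m, angles in rad, forces in N, time in s.
With the tool pointing down it reaches from about 0.35 to 0.9 m from the base axis. Payload 19.9 kg.
Tool frame: the origin (TCP) lies between the finger pads; the fingertips stand 19 mm ahead of it and the grasp point (between the pads) is the TCP; z points along the fingers, y is the direction in which the jaws open and shut (so a half turn about z gives the same grasp; the last joint's range is limited). The gripper opens to 94 mm and grips with 3 to 60 N. Pads are 16 mm wide; open, the fingers measure 119 mm over their backs; the gripper's body (75 mm by 177 mm) begins 78 mm behind the grasp point.
Start: joints at [-1.171, 0.417, -0.01, 1.614, 0.005, 1.111, -0.053], TCP at [0.267, 0.565, 0.224] pointing down, gripper open.
Joint ranges: [-2.81, 2.81], [-0.39, 2.02], [-1.27, 1.25], [0.06, 2.57], [-1.19, 4.33], [0.19, 2], [-2.82, 2.82]. Speed limits (rad/s): [1.89, 1.89, 2.39, 2.39, 3.01, 3.01, 3.01].

INTERFACE

Orientations are given as a 3x3 rotation matrix whose columns are the frame's x, y, z axes.
In Python, from rig import robot gives the robot as it stands. Calls block until the motion is done:
- robot.move_ptp(position, orientation): joint-space move of the TCP to a pose.
- robot.move_linear(position, velocity=0.15, frame=None, threshold=None): straight line of the TCP; frame=None keeps the orientation; velocity is the mean speed in m/s. With threshold (N) it stops when the force on the tool has changed by that much, and returns True; else False.
- robot.goto_joints(angles): joint-space move.
- robot.gripper_to(opening): finger opening in m; the grip force is fixed at half the most; returns when the fingers have stopped.
- robot.pause(seconds).
- robot.ik(position, orientation): joint angles nearest the present ones, or None.
- robot.get_state(): the state.
- robot.grab_frame(name): name is "scene" or "top"; returns the picture (400x640x3 uint8, red, green, blue); there is no depth.
- robot.camera_info(name): a dict with "fx", "fy", "cx", "cy" (pixels), "rvec" (rotation vector, rad) and "tvec" (3), from world to camera coordinates, as OpenCV has them. Camera axes: x right, y down, z forward; pixel columns grow to the right and rows downward; lengths in m; the calibration is good to about 2 mm. A picture is of the moment at which its call begins. camera_info takes no time and is no camera call.
A pose or a line that the arm cannot do raises robot.PlanningError and nothing moves.
- robot.sign_off(): hands the job in, once; it reports no verdict.
The state is a dict: "time": time; "qpos": joint angles; "joint_vel": joint speeds; "effort": joint torques, N m; "ee_pos": TCP position; "tool_rot": TCP orientation; "force": force on the tool from outside, world axes, zero at the start; "moment": the same for the moment, N m; "opening": finger opening in m.
Only numpy, scipy, OpenCV 4.12 (cv2) and the standard library are available. Lean on these libraries where they do the work, as an engineer would, in place of code of your own. Each camera call takes 0.05 s, during which the arm holds its last target.

TASK

Stand the green-capped glaze jar on the sill of the dust box, between the low rails and in front of the orange double flap. Then push it in through the flap, deep enough that both leaves swing shut behind it, keeping it upright all the way. Leave the red and black jars where they are.

Things in the scene. Friction and masses are not known exactly. Their poses are not given: they have to be found in the camera images.
- green_jar_mid (a point): glaze test jar, upright, 49 mm in diameter, 64 mm tall, 60 to 130 g: round body up to 52 mm, then a green screw cap 45 mm in diameter, 12 mm high. Pale green body. This is the jar to put away. This point is its centre, 32 mm above its foot. It stands on the table at the start; which of the three jars stands where varies.
- red_jar_mid (a point): glaze test jar, upright, 49 mm in diameter, 64 mm tall, 60 to 130 g: round body up to 52 mm, then a red screw cap 45 mm in diameter, 12 mm high. Bystander. This point is its centre, 32 mm above its foot. It stands on the table at the start; which of the three jars stands where varies.
- black_jar_mid (a point): glaze test jar, upright, 49 mm in diameter, 64 mm tall, 60 to 130 g: round body up to 52 mm, then a black screw cap 45 mm in diameter, 12 mm high. Bystander. This point is its centre, 32 mm above its foot. It stands on the table at the start; which of the three jars stands where varies.
- dust_box: dust box, fixed: wooden box with a pale translucent top, a steel sill in front and an orange double flap. Origin: on the table under the middle of the shut flap. x = level push direction, into the box; y = left, looking along x; z up. Its hollow inside runs to the back wall at x = 150 mm, side walls at y = -65 and 65 mm, top at 195 mm
- sill (a point): where to stand the jar, on top of the sill (axes as the box): 75 mm before the flap, 10 mm above the table. The flat sill is 92 mm wide, runs from 123 mm before the flap up to it and goes on level as the box's floor. Two rails, tops 12 mm above the sill, leave 58 mm free between them from 88 to 3 mm before the flap and flare outward before that
- mouth (a point): middle of the bottom edge of the flap's opening, at floor level (10 mm above the table), on the outer face of the flap. The opening is 64 mm wide and 84 mm high; the jar slides through it on its foot, and shut fingers can follow it in
- lintel (a point): middle of the upper edge of the opening, 94 mm above the table. Its green roof is 6 mm thick, 88 mm wide and stands 25 mm proud of the box's face, which is 140 mm wide and rises to 195 mm. An upright tool cannot follow the jar under it: shut the fingers and lean the tool about 40 degrees, fingertips leading, pushing the jar about 30 mm above its foot
- inside (a point): where the jar's foot should end, on the box's floor, 55 mm behind the flap. The leaves can only close when the jar's centre is 46 mm or more behind the flap (50 to 60 is best), so the pushing fingertips must go 22 to 35 mm in past the flap, and then straight back out
- leaf_left (a joint): left leaf (at +y of the box's frame) of the orange double flap: upright panel 31 wide, 78 tall, 3 thick (mm), hinged on a vertical pin at y = +32 mm, x = 2 mm; 0 = shut, grows to 1.55 rad as it swings into the box; a light spring (under 1 N at the edge) shuts it
- leaf_right (a joint): right leaf (at -y), the mirror image, hinged at y = -32 mm: 0 = shut, grows to 1.55 rad as it swings into the box; a light spring shuts it
Not all that is in view belongs to the job. Of the things like the part that bears green_jar_mid, leave any that is yellow; of the rest the larger one is meant.

How it is judged:
On the way:
1. the green-capped jar stands upright on the sill in front of the flap (x of green_jar_mid in the frame of dust_box between -0.125 and -0.02 m and y of green_jar_mid in the frame of dust_box between -0.02 and 0.02 m and z of green_jar_mid in the frame of dust_box between 0.036 and 0.047 m and angle between green_jar_mid's own z axis and vertical below 0.12 rad), for 0.2 s.
At the end, for the whole second after the job is handed in: the green-capped jar stands upright (within 0.12 rad) and at rest on the box's floor wholly behind the flap (its centre 35 to 130 mm beyond it), and both leaves are shut (under 0.1 rad) (x of green_jar_mid in the frame of dust_box between 0.035 and 0.13 m and y of green_jar_mid in the frame of dust_box between -0.05 and 0.05 m and z of green_jar_mid in the frame of dust_box between 0.036 and 0.048 m and angle between green_jar_mid's own z axis and vertical below 0.12 rad and value of joint each of leaf_left, leaf_right below 0.1 rad and linear speed of green_jar below 0.02 m/s); the robot touches nothing.
It fails at once if the green-capped jar is tipped by more than 0.5 rad (angle between green_jar_mid's own z axis and vertical above 0.5 rad).
It fails at once if the red-capped jar is moved by more than 20 mm (distance of red_jar_mid from where it was at the start of the episode above 0.02 m).
It fails at once if the black-capped jar is moved by more than 20 mm (distance of black_jar_mid from where it was at the start of the episode above 0.02 m).
It also fails if it takes over 51 s, if anything falls off the work surface, if the arm or the gripper's body presses on something with over 40 N, if the wrist force passes 120 N, or if a joint passes its speed limit or range.

## Working session

There is one attempt and no reset: what is moved stays moved. The work goes in short steps, each a Python script; the robot and the scene stay as the last script left them, time stands still between calls to the robot, and variables do not carry over. Pictures are saved under pics/ and viewed, and the job is handed in when it is done.

```bash
mkdir -p pics; ls; python3 - <<'E'
from rig import robot
import cv2
for n in("scene","top"):
    im=robot.grab_frame(n); cv2.imwrite(f"pics/{n}0.png",im[:,:,::-1]); print(n,robot.camera_info(n))
s=robot.get_state(); print(s)
E
```

```text
pics
scene {'fx': 475.71232577937496, 'fy': 475.71232577937496, 'cx': 316.56590651598447, 'cy': 201.18914766001777, 'rvec': array([ 0.98814128, -2.06014453,  1.33680482]), 'tvec': array([0.35494271, 0.21469373, 0.65879324])}
top {'fx': 393.7526509644899, 'fy': 393.7526509644899, 'cx': 318.9396466412516, 'cy': 200.886468171924, 'rvec': array([ 2.15760525, -2.1409092 ,  0.20967555]), 'tvec': array([0.07356354, 0.49262385, 0.85080865])}
{'time': 0.1, 'qpos': array([-1.17152933,  0.41790164, -0.01030017,  1.61407455,  0.00470598,
        1.11073404, -0.05303229]), 'joint_vel': array([ 1.10212762e-03, -2.06622212e-03,  1.91237191e-04, -1.36718192e-03,
       -5.53753269e-05,  3.02687108e-04,  2.15673612e-03]), 'effort': array([ 9.90085573e-04, -8.52580333e+01,  6.39193207e-01, -4.26692426e+01,
       -4.89754009e-02,  1.64888310e-02,  8.12134112e-05]), 'ee_pos': array([0.26652463, 0.56497892, 0.22391232]), 'tool_rot': array([[-9.04414312e-01,  4.26655138e-01, -3.81840691e-04],
       [ 4.26655299e-01,  9.04413735e-01, -1.02530423e-03],
       [-9.21093543e-05, -1.09021418e-03, -9.99999401e-01]]), 'force': array([-0.41697407, -0.0920514 , -0.1573669 ]), 'moment': array([0.00360723, 0.00178454, 0.02922316]), 'opening': 0.09425013537752057}
```

View pics/scene0.png

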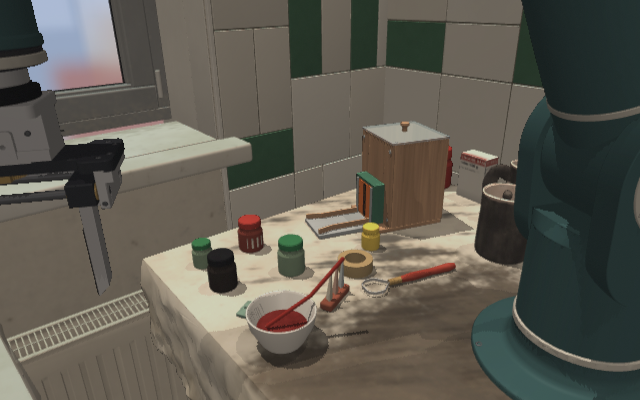

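View pics/top0.png

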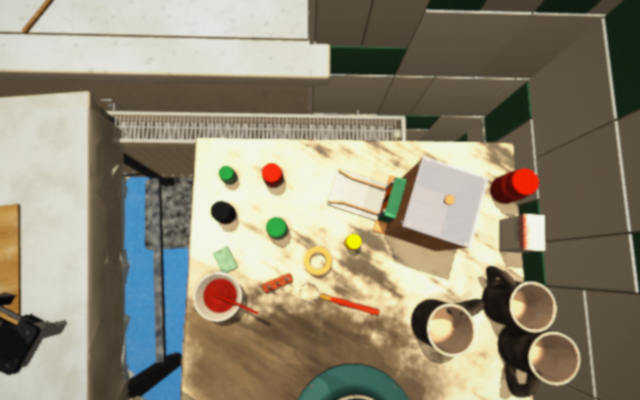

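The green-capped candidates in the top view are a small jar at (228,174) and a larger one at (277,228). There is also a yellow-capped jar at (353,242), which must be left alone. The larger green jar at (277,228) fits the description. I'll measure it and confirm with a crop.

```bash
cat > h.py <<'E'
import numpy as np, cv2
from rig import robot
def cam(n):
    c=robot.camera_info(n); K=np.array([[c['fx'],0,c['cx']],[0,c['fy'],c['cy']],[0,0,1.]])
    return K,cv2.Rodrigues(np.array(c['rvec']))[0],np.array(c['tvec']).reshape(3)
def ray(n,uv,z):
    K,R,t=cam(n); d=R.T@np.linalg.inv(K)@np.array([uv[0],uv[1],1.]); o=-R.T@t
    return o+d*(z-o[2])/d[2]
def proj(n,P):
    K,R,t=cam(n); q=K@(R@np.asarray(P,float)+t); return q[:2]/q[2]
def blobs(im,lo,hi,mina=15):
    m=cv2.inRange(cv2.cvtColor(im,cv2.COLOR_RGB2HSV),lo,hi)
    n,l,s,c=cv2.connectedComponentsWithStats(m)
    return [(c[i].round(1),s[i]) for i in range(1,n) if s[i][4]>=mina]
E
python3 - <<'E'
from h import *
top=cv2.imread("pics/top0.png")[:,:,::-1].copy(); sc=cv2.imread("pics/scene0.png")[:,:,::-1].copy()
for nm,lo,hi in(("green",(50,120,60),(80,255,255)),("red",(0,200,120),(6,255,255)),("yel",(25,180,120),(33,255,255)),("black",(0,0,0),(180,255,35))):
    for c,s in blobs(top,lo,hi,80):
        if 190<c[0]<480 and 140<c[1]<300: print(nm,c,s,ray("top",c,.064).round(4), "diam", np.linalg.norm(ray("top",c+[s[2]/2,0],.064)-ray("top",c-[s[2]/2,0],.064)).round(4))
K,R,t=cam("top"); print("campos",-R.T@t)
a=cv2.resize(top[140:260,190:310],(480,480),interpolation=cv2.INTER_CUBIC); cv2.imwrite("pics/c1.png",np.hstack([a, ])[:,:,::-1])
b=cv2.resize(top[140:260,310:500],(800,505),interpolation=cv2.INTER_CUBIC); cv2.imwrite("pics/c2.png",b[:,:,::-1])
b=cv2.resize(sc[110:290,180:460],(800,514),interpolation=cv2.INTER_CUBIC); cv2.imwrite("pics/c3.png",b[:,:,::-1])
E
```

```text
green [226.4 173.4] [220 167  14  14 157] [0.5473 0.2828 0.064 ] diam 0.0307
green [394.7 198.7] [384 179  21  40 370] [ 0.4946 -0.0896  0.064 ] diam 0.0468
green [276.2 227.4] [267 218  20  20 311] [0.4288 0.1704 0.064 ] diam 0.0432
red [271.5 173.1] [263 164  19  19 277] [0.5493 0.1836 0.064 ] diam 0.042
red [219.7 295.2] [205 280  31  32 786] [0.2853 0.2853 0.064 ] diam 0.0646
yel [353.4 241.2] [346 234  16  16 191] [0.4002 0.003  0.064 ] diam 0.0348
black [223.4 212.5] [213 203  22  20 321] [0.4603 0.2855 0.064 ] diam 0.0474
campos [0.34622241 0.10359612 0.91725847]
```

View pics/c1.png

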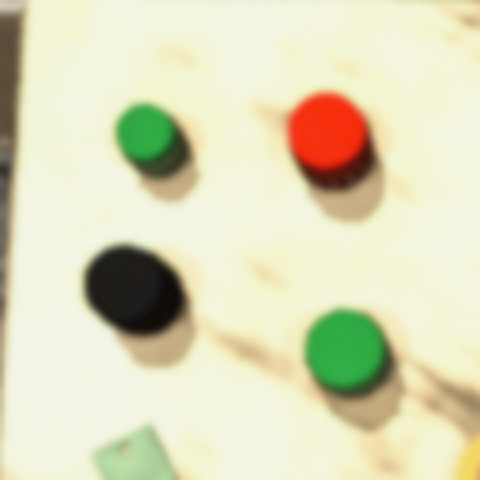

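View pics/c2.png

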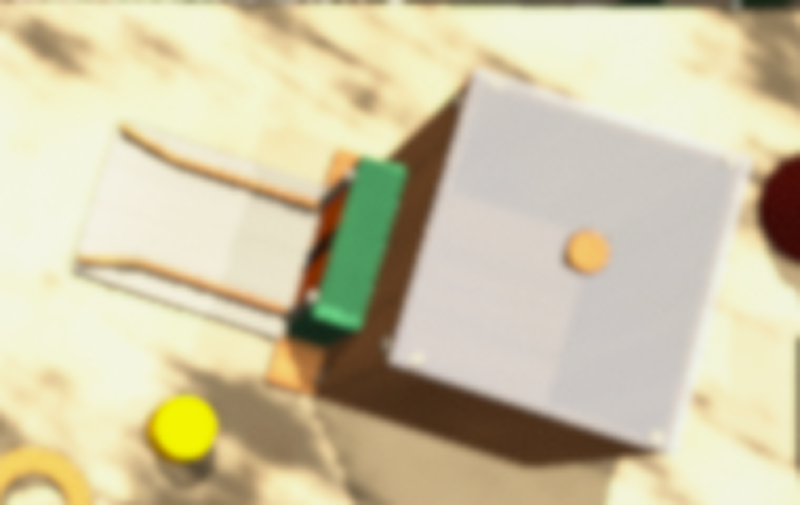

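View pics/c3.png

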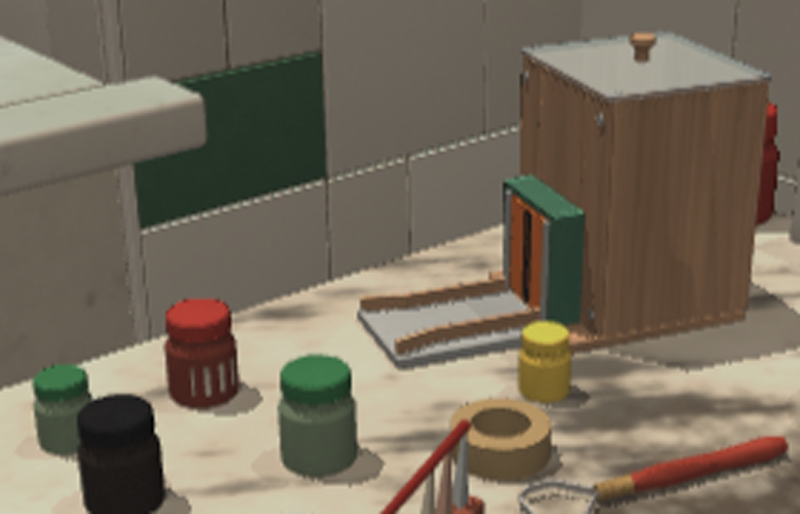

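The larger green jar at crop (345,350), or top (277,228), is confirmed. Its cap comes out about 43 mm across against a nominal 45, while the other green cap is about 31 mm. Next I'll measure the box.

```bash
python3 - <<'E'
from h import *
top=cv2.imread("pics/top0.png"); sc=cv2.imread("pics/scene0.png")
def crop(im,x,y,w,h,s,name):
    b=cv2.resize(im[y:y+h,x:x+w],(w*s,h*s),interpolation=cv2.INTER_CUBIC)
    for i in range(0,w,10): cv2.line(b,(i*s,0),(i*s,6),(0,0,255),1); cv2.putText(b,str(x+i),(i*s,18),0,.35,(0,0,255))
    for i in range(0,h,10): cv2.line(b,(0,i*s),(6,i*s),(0,0,255),1); cv2.putText(b,str(y+i),(8,i*s+4),0,.35,(0,0,255))
    cv2.imwrite(name,b)
crop(top,320,160,95,75,8,"pics/d1.png")
crop(sc,300,160,100,75,8,"pics/d2.png")
E
```

```text
(no output)
```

View pics/d1.png

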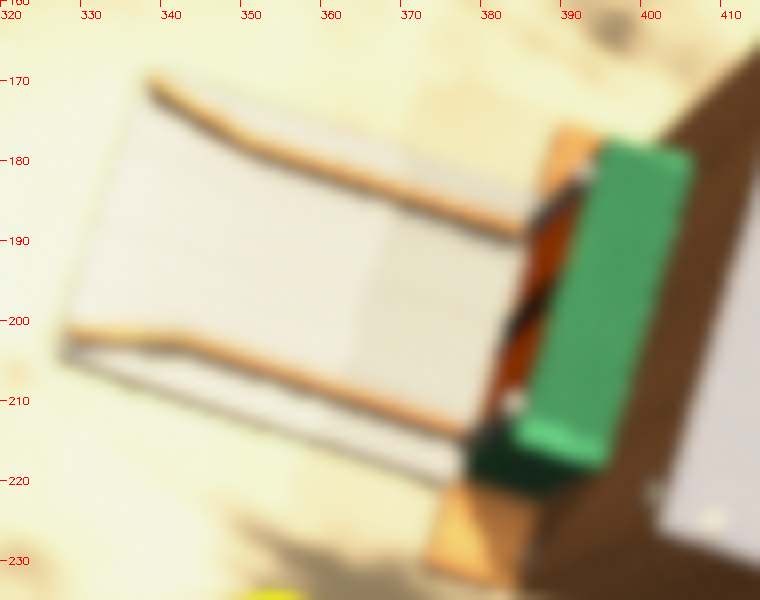

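View pics/d2.png

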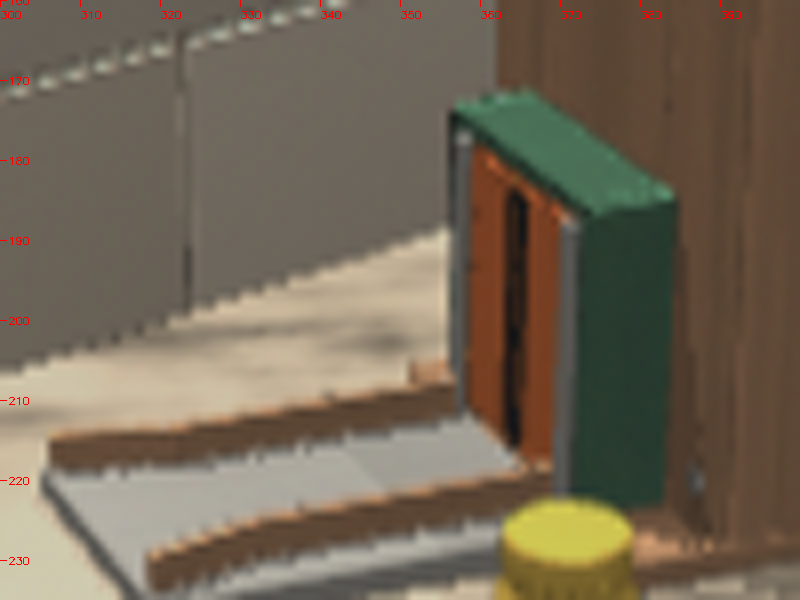

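```bash
python3 - <<'E'
from h import *
def show(n,pts):
    for k,uv,z in pts: print(n,k,ray(n,uv,z).round(4))
show("top",[("sillFL",(338,169),.01),("sillFR",(327.5,204.5),.01),("railL a",(352,178),.022),("railL b",(383,188.3),.022),
("railR a",(343,202.8),.022),("railR b",(378,214.3),.022),("flapL",(386.5,189.5),.01),("flapR",(379.7,213),.01),
("roof FL",(395,177.2),.1),("roof BL",(406.7,179.7),.1),("roof BR",(395.8,218.7),.1),("roof FR",(384.3,215),.1)])
show("scene",[("sillFL",(305.5,219.5),.01),("sillFR",(317,234.5),.01),("railL a",(321,214),.022),("railL b",(356,208),.022),("railR b",(368,218.5),.022),
("flapmid",(365,216.5),.01),("flapL",(358.5,212),.01),
("roof FL",(357,174),.1),("roof BL",(366,171.3),.1),("roof BR",(384.4,184.5),.1),("roof FR",(374,186.8),.1)])
s=cv2.imread("pics/scene0.png")[:,:,::-1].copy()
print([ (c,q) for c,q in blobs(s,(55,90,40),(80,255,255),60)])
P=ray("top",(276.2,227.4),.064); print(P, proj("scene",P))
E
```

```text
top sillFL [0.5741 0.0317 0.01  ]
top sillFR [0.4886 0.0565 0.01  ]
top railL a [ 5.499e-01 -1.000e-04  2.200e-02]
top railL b [ 0.5262 -0.0723  0.022 ]
top railR a [0.491  0.0213 0.022 ]
top railR b [ 0.465  -0.0594  0.022 ]
top flapL [ 0.5258 -0.0829  0.01  ]
top flapR [ 0.4697 -0.0656  0.01  ]
top roof FL [ 0.535  -0.0833  0.1   ]
top roof BL [ 0.5299 -0.1084  0.1   ]
top roof BR [ 0.4457 -0.0826  0.1   ]
top roof FR [ 0.4533 -0.0585  0.1   ]
scene sillFL [0.5686 0.0351 0.01  ]
scene sillFR [0.4966 0.0596 0.01  ]
scene railL a [0.5488 0.0071 0.022 ]
scene railL b [ 0.523 -0.073  0.022]
scene railR b [ 0.4664 -0.0559  0.022 ]
scene flapmid [ 0.4959 -0.0755  0.01  ]
scene flapL [ 0.5225 -0.0806  0.01  ]
scene roof FL [ 0.5293 -0.0798  0.1   ]
scene roof BL [ 0.529  -0.1068  0.1   ]
scene roof BR [ 0.4465 -0.0806  0.1   ]
scene roof FR [ 0.4512 -0.0552  0.1   ]
[(array([290.3, 242.6]), array([279, 235,  24,  16, 331], dtype=int32)), (array([200.7, 243.5]), array([192, 238,  18,  12, 180], dtype=int32))]
[0.42878418 0.17043581 0.064     ] [291.28821636 239.72190848]
```

```bash
python3 - <<'E'
from h import *
from scipy.optimize import least_squares
W=lambda n,uv,z: ray(n,uv,z)[:2]
D=[]
for n,l in(("top",dict(sFL=(338,169),sFR=(327.5,204.5),rLa=(352,178),rLb=(383,188.3),rRa=(343,202.8),rRb=(378,214.3),fM=(383.1,201.2),hFL=(395,177.2),hBL=(406.7,179.7),hBR=(395.8,218.7),hFR=(384.3,215))),
 ("scene",dict(sFL=(305.5,219.5),sFR=(317,234.5),rLb=(356,208),rRb=(368,218.5),fM=(365,216.5),hFL=(357,174),hBL=(366,171.3),hBR=(384.4,184.5),hFR=(374,186.8)))):
    for k,uv in l.items(): D.append((n,k,W(n,uv,{'s':.01,'r':.022,'f':.01,'h':.1}[k[0]])))
def res(p,full=False):
    o=p[:2];ex=np.array([-np.sin(p[2]),-np.cos(p[2])]);ey=np.array([-ex[1],ex[0]]);r=[];L=[]
    for n,k,w in D:
        x,y=ex@(w-o),ey@(w-o); s=1 if 'L' in k else -1
        if k[0]=='s': e=[x+.123,y-s*.046]
        elif k[0]=='r': e=[y-s*p[4]]
        elif k[0]=='f': e=[x,y]
        else: e=[x-p[3]-(.025 if 'B' in k else 0),y-s*.044]
        r+=e;L.append((n,k,(np.array(e)*1e3).round(1)))
    return L if full else np.array(r)
s=least_squares(res,[.5,-.07,.3,0,.03],loss='soft_l1',f_scale=.003,x_scale=[.01,.01,.1,.01,.01])
print(s.x, np.degrees(s.x[2]));[print(*l) for l in res(s.x,True)]
E
```

```text
[ 0.49405913 -0.07233426  0.30442826 -0.00215605  0.0307773 ] 17.442454223849108
top sFL [-0.2 -0.8]
top sFR [1.8 2.2]
top rLa [0.8]
top rLb [-0.1]
top rRa [-0.2]
top rRb [-0.8]
top fM [0.7 4.1]
top hFL [ 0.3 -1.6]
top hBL [0.8 0.9]
top hBR [1.5 0.9]
top hFR [1.2 1. ]
scene sFL [-1.9 -7.1]
scene sFR [-3.6  8.9]
scene rLb [-3.]
scene rRb [-0.5]
scene fM [2.5 2.7]
scene hFL [-1.3 -8.2]
scene hBL [-0.5 -0.4]
scene hBR [-0.7  1.1]
scene hFR [-1.3 -2. ]
```

```bash
cat >> h.py <<'E'
O=np.array([.4940,-.0723]); YAW=.3044
ex=np.array([-np.sin(YAW),-np.cos(YAW),0]); ey=np.array([-ex[1],ex[0],0]); up=np.array([0,0,1.])
def bx(x,y,z): return np.r_[O,0]+x*ex+y*ey+z*up
def tobox(P): d=np.asarray(P)-np.r_[O,0]; return np.array([d@ex,d@ey,d[2]])
def ori(lean=0,s=1):
    a=np.radians(lean); z=np.sin(a)*ex-np.cos(a)*up; y=s*ey; return np.column_stack([np.cross(y,z),y,z])
JAR=np.array([.4288,.1704])
E
python3 - <<'E'
from h import *
for nm,a,b in(("spoon tip",(257,313),(343,258)),("stand",(291,277),(341,260))):
    Ms=[]
    for n in("top","scene"):
        K,R,t=cam(n);Ms.append(K@np.c_[R,t])
    X=cv2.triangulatePoints(Ms[0],Ms[1],np.array(a,float),np.array(b,float)); print(nm,(X[:3]/X[3]).ravel().round(3))
for s in(1,-1):
    for nm,p,l in(("above jar",[*JAR,.16],0),("grasp",[*JAR,.038],0),("place",bx(-.08,0,.05),0),("lift",bx(-.08,0,.2),0),("pre",bx(-.15,0,.15),40),("pre2",bx(-.15,0,.049),40),("push",bx(.012,0,.049),40)):
        q=robot.ik(p,ori(l,s)); print(s,nm,None if q is None else np.round(q,2))
E
```

```text
spoon tip [0.255 0.2   0.116]
stand [0.326 0.14  0.058]
1 above jar [-0.85  0.22  0.46  2.08 -0.13  0.86 -0.62]
1 grasp [-0.78  0.45  0.4   2.16 -0.31  0.59 -0.46]
1 place [-0.49  0.53  0.52  2.02 -0.41  0.69 -0.01]
1 lift [-0.58  0.29  0.61  1.92 -0.2   0.99 -0.19]
1 pre [-0.86  0.71  0.58  1.66  0.19  1.31 -0.72]
1 pre2 [-0.84  0.86  0.55  1.68  0.14  1.15 -0.75]
1 push [-0.72  0.77  0.62  1.93  0.24  0.91 -0.66]
-1 above jar [-0.41  0.21 -0.04  2.07  0.01  0.86  2.38]
-1 grasp [-0.33  0.42 -0.13  2.14  0.1   0.58  2.3 ]
-1 place [-0.07  0.47 -0.    2.01  0.    0.66  2.77]
-1 lift [ 0.8   0.45 -1.08  1.88  0.45  1.08  2.37]
-1 pre [-0.41  0.63 -0.08  1.64  0.52  1.43  2.13]
-1 pre2 [-0.42  0.77 -0.05  1.66  0.54  1.29  2.06]
-1 push [-0.3   0.66  0.06  1.91  0.63  1.07  2.14]
```

```bash
python3 - <<'E'
from h import *
robot.move_ptp([*JAR,.16],ori())
robot.move_linear([*JAR,.038],.12)
robot.gripper_to(.0)
s=robot.get_state(); print(s['time'],s['opening'],s['ee_pos'],s['force'])
robot.move_linear([*JAR,.068],.1)
s=robot.get_state(); print(s['time'],s['opening'],s['ee_pos'],s['force'])
for n in("scene","top"): cv2.imwrite(f"pics/{n}1.png",robot.grab_frame(n)[:,:,::-1])
E
```

```text
3.6417 0.04747243844564162 [0.42882681 0.17039302 0.03801879] [-0.32667044  0.43530449  1.09819653]
4.0917 0.047064581666318606 [0.42880323 0.17063334 0.0680099 ] [ 1.12669773 -0.78351599 -0.71434825]
```

View pics/scene1.png

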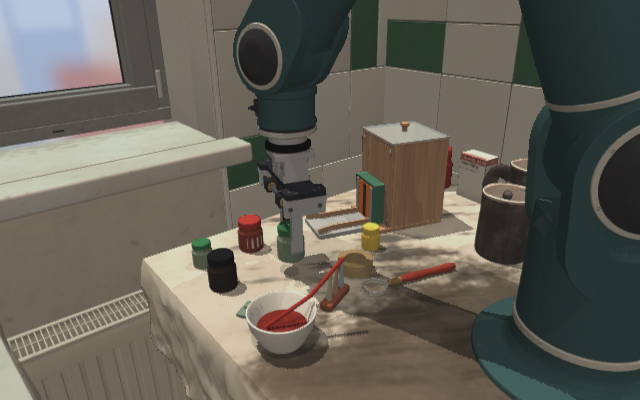

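View pics/top1.png

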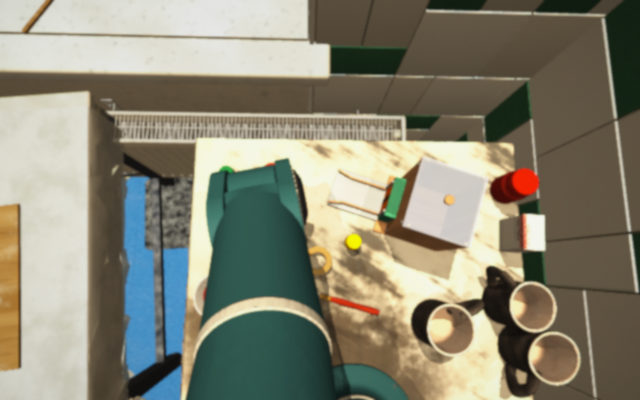

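The jar is held and lifted, in scene around (290,243). The opening is 47 mm, which is plausible for a 49 mm jar. The red and black jars haven't moved. Now to the sill.

```bash
python3 - <<'E'
from h import *
robot.move_linear([*JAR,.11],.15)
robot.move_linear(bx(-.078,0,.11),.15)
robot.move_linear(bx(-.078,0,.056),.1)
cv2.imwrite("pics/scene2.png",robot.grab_frame("scene")[:,:,::-1]); cv2.imwrite("pics/top2.png",robot.grab_frame("top")[:,:,::-1])
s=robot.get_state(); print(s['time'],s['opening'],tobox(s['ee_pos']),s['force'])
b=cv2.resize(cv2.imread("pics/scene2.png")[130:260,260:460],(800,520),interpolation=cv2.INTER_CUBIC); cv2.imwrite("pics/e2.png",b)
E
```

```text
6.8333 0.047389930503966476 [-0.07812365  0.00037394  0.05660022] [ 0.0963031  -0.77609947 -1.07484578]
```

View pics/e2.png

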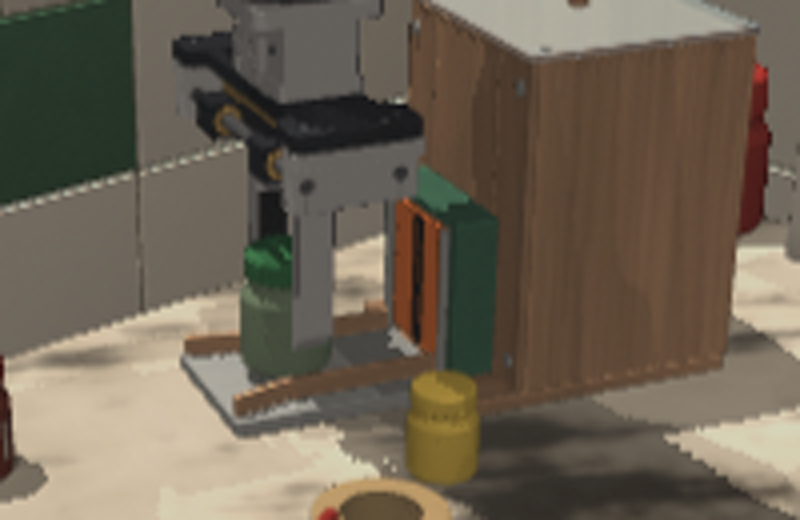

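View pics/top2.png

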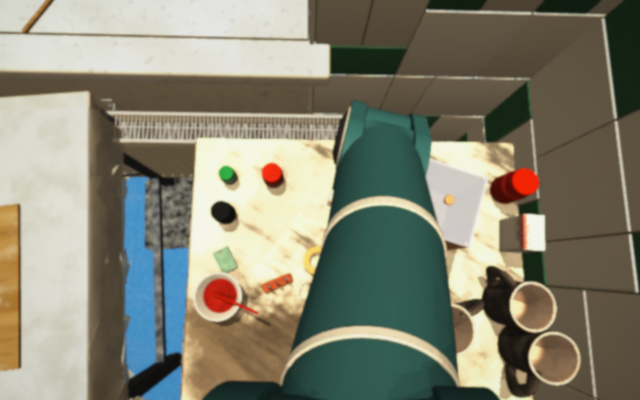

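```bash
python3 - <<'E'
from h import *
print(proj("scene",bx(-.078,0,.05)))
hit=robot.move_linear(bx(-.078,0,.0465),.03,threshold=4)
s=robot.get_state(); print(hit,s['time'],s['opening'],tobox(s['ee_pos']),s['force'])
robot.gripper_to(.094)
robot.move_linear(bx(-.078,0,.16),.15)
robot.move_ptp(bx(-.2,0.0,.2),ori(40))
s=robot.get_state(); print(s['time'])
for n in("scene","top"): cv2.imwrite(f"pics/{n}3.png",robot.grab_frame(n)[:,:,::-1])
a=cv2.imread("pics/top3.png");b=cv2.imread("pics/scene3.png")
f=lambda i:cv2.resize(i,(400,400),interpolation=cv2.INTER_CUBIC)
cv2.imwrite("pics/e3.png",np.hstack([f(a[140:240,310:410]),f(b[150:250,290:390])]))
E
```

```text
[331.91884379 206.27133326]
True 7.1667 0.04724692091310274 [-0.07816953  0.00028294  0.04744972] [0.47157529 0.04381021 1.11601373]
9.6
```

View pics/e3.png

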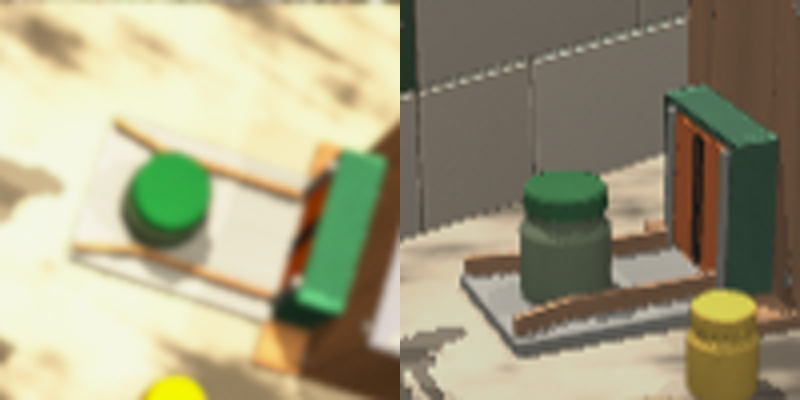

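View pics/scene3.png

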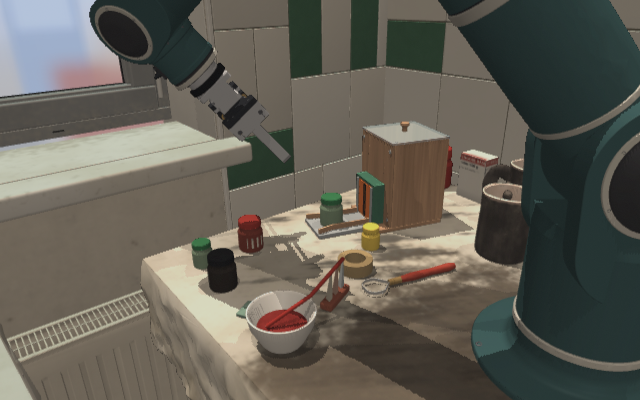

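The jar stands upright between the rails, in top around (353,187), with both leaves shut and the red and black jars still in place. I'll measure it, then shut the fingers, lean the tool and approach.

```bash
python3 - <<'E'
from h import *
a=cv2.imread("pics/top3.png")[:,:,::-1].copy()
for c,s in blobs(a,(50,120,60),(80,255,255),80): print(c,s,tobox(ray("top",c,.074)).round(4))
for c,s in blobs(a,(0,200,120),(6,255,255),80): print('red',c)
robot.gripper_to(0)
robot.move_linear(bx(-.135,0,.2),.2)
robot.move_linear(bx(-.135,0,.049),.12)
s=robot.get_state(); print(s['time'],s['opening'],tobox(s['ee_pos']),s['force'])
b=robot.grab_frame("scene")[:,:,::-1]; cv2.imwrite("pics/scene4.png",b)
cv2.imwrite("pics/e4.png",cv2.resize(b[110:270,180:400],(800,582),interpolation=cv2.INTER_CUBIC))
E
```

```text
[225.3 174.1] [220 167  13  14 122] [-0.3538 -0.0594  0.074 ]
[352.3 188. ] [343 179  19  19 294] [-0.0807 -0.0027  0.074 ]
[394.6 198.7] [384 179  21  40 370] [0.0145 0.0033 0.074 ]
red [524.4 181.4]
red [219.7 295.3]
red [354.6 305.5]
13.0 0.0003788950112151077 [-0.13520284  0.00033326  0.04960775] [-0.3965895  -0.31859632 -0.46709142]
```

View pics/e4.png

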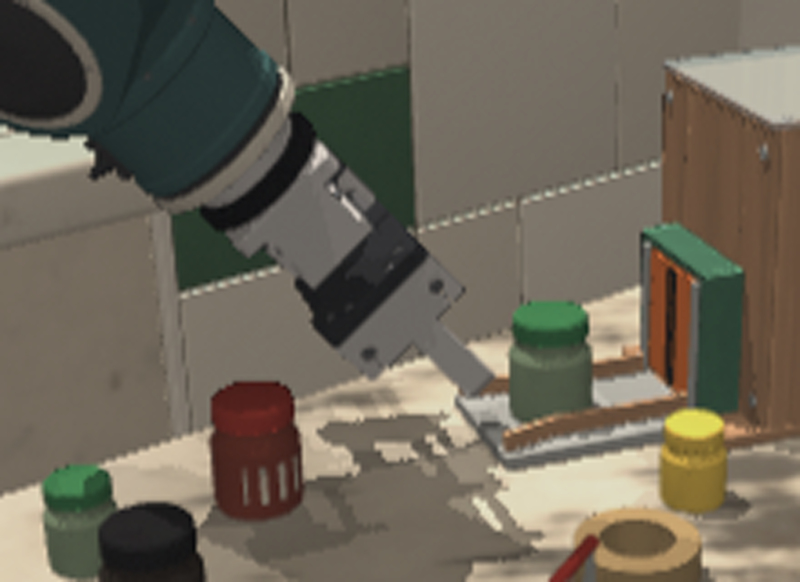

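```bash
python3 - <<'E'
from h import *
robot.move_linear(bx(-.135,-.0015,.049),.1)
robot.move_linear(bx(-.075,-.0015,.049),.04)
s=robot.get_state(); print(s['time'],tobox(s['ee_pos']),s['force'])
b=robot.grab_frame("scene")[:,:,::-1]; t=robot.grab_frame("top")[:,:,::-1]; cv2.imwrite("pics/scene5.png",b)
f=lambda i:cv2.resize(i,(400,400),interpolation=cv2.INTER_CUBIC)
cv2.imwrite("pics/e5.png",np.hstack([f(t[140:240,310:410]),f(b[150:250,290:390])]))
t=np.ascontiguousarray(t[:,:,::-1])
for c,q in blobs(t,(50,120,60),(80,255,255),80): print(c,q,tobox(ray("top",c,.074)).round(4))
E
```

```text
14.95 [-0.07517323 -0.00148684  0.04898138] [-0.53626876 -0.06440052  0.28044483]
[394.5 198.8] [383 179  22  40 367] [0.0143 0.0031 0.074 ]
[373. 193.] [364 184  19  19 293] [-0.0343  0.0008  0.074 ]
```

View pics/e5.png

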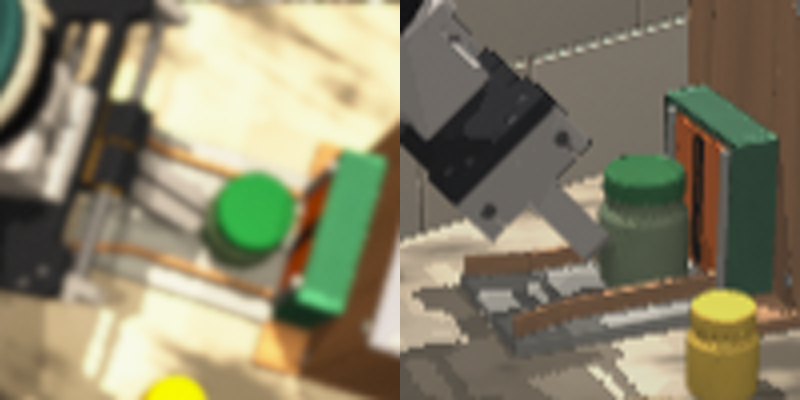

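The jar slides upright and centred, with its centre 34 mm before the flap. I'll carry on through the flap.

```bash
python3 - <<'E'
from h import *
for x in(-.045,-.02,.0,.014):
    hit=robot.move_linear(bx(x,-.0005,.049),.04,threshold=12)
    s=robot.get_state(); print(hit,s['time'],tobox(s['ee_pos']).round(4),s['force'].round(2))
    if hit: break
b=robot.grab_frame("scene")[:,:,::-1]; t=robot.grab_frame("top")[:,:,::-1]; cv2.imwrite("pics/scene6.png",b)
f=lambda i:cv2.resize(i,(400,400),interpolation=cv2.INTER_CUBIC)
cv2.imwrite("pics/e6.png",np.hstack([f(t[140:240,330:430]),f(b[140:240,310:410])]))
E
```

```text
True 15.7333 [-0.0463 -0.0015  0.0489] [-1.38  3.7   3.91]
```

View pics/e6.png

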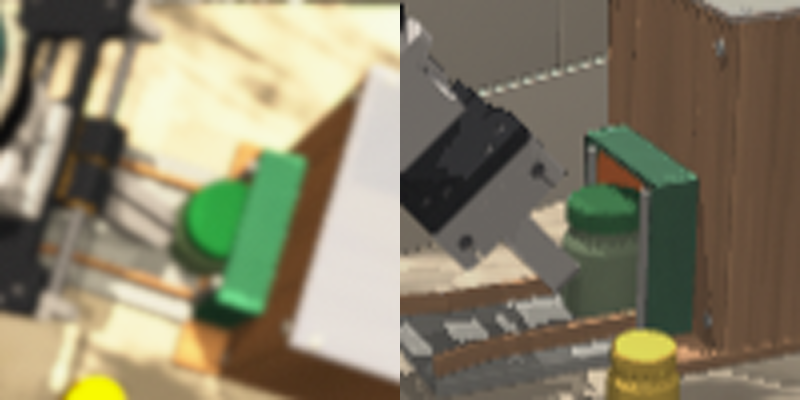

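The stop came at jar x ≈ -4 mm with the jar upright and the leaves opening. The residual force is only about 5 N, so I'll go on slowly.

```bash
python3 - <<'E'
from h import *
for x in(-.04,-.03):
    hit=robot.move_linear(bx(x,-.0005,.049),.02,threshold=15)
    s=robot.get_state(); print(hit,s['time'],tobox(s['ee_pos']).round(4),s['force'].round(2), [ (s['force']@v).round(2) for v in (ex,ey)])
    if hit: break
b=robot.grab_frame("scene")[:,:,::-1]; t=robot.grab_frame("top")[:,:,::-1]; cv2.imwrite("pics/scene7.png",b)
f=lambda i:cv2.resize(i,(400,400),interpolation=cv2.INTER_CUBIC)
cv2.imwrite("pics/e7.png",np.hstack([f(t[140:240,330:430]),f(b[140:240,310:410])]))
E
```

```text
True 16.125 [-0.0437 -0.0023  0.0485] [-3.33  5.99  4.56] [np.float64(-4.72), np.float64(-4.97)]
```

View pics/e7.png

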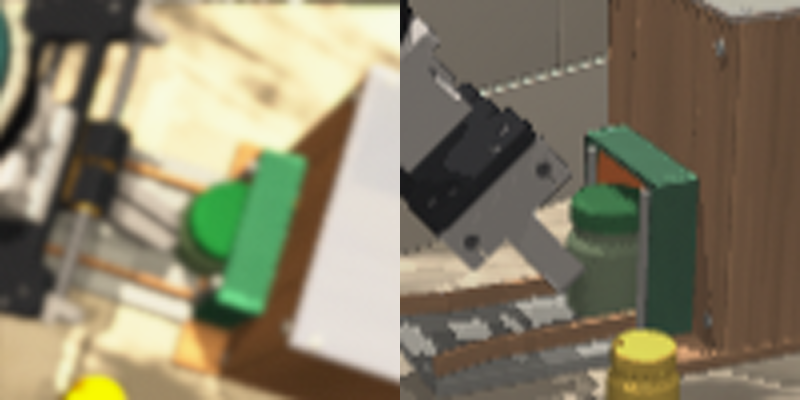

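```bash
python3 - <<'E'
from h import *
from scipy.optimize import least_squares
t=robot.grab_frame("top"); cv2.imwrite("pics/top7.png",t[:,:,::-1])
h=cv2.cvtColor(t,cv2.COLOR_RGB2HSV); print(h[193,383],h[190,398],robot.get_state()['time'])
m=cv2.inRange(h,(50,170,90),(80,255,255)); m[:, :360]=0; m[:,405:]=0
n,l,s,c=cv2.connectedComponentsWithStats(m); i=1+np.argmax(s[1:,4]); print(s[i],c[i])
cn=max(cv2.findContours((l==i).astype('uint8'),cv2.RETR_EXTERNAL,cv2.CHAIN_APPROX_NONE)[0],key=len)[:,0].astype(float)
P=np.array([tobox(ray("top",p,.074))[:2] for p in cn]); Q=P[P[:,0]<-.012]
for r in(.0205,.0215,.0225):
    f=least_squares(lambda a:np.hypot(*(Q-a).T)-r,[-.005,0]); print(r,f.x.round(4),np.abs(f.fun).max().round(4))
print(P[:,0].min(),Q[:,1].min(),Q[:,1].max())
E
```

```text
[ 65 183 166] [ 68 131 165] 16.275
[378 187  13  17 150] [384.04666667 194.52      ]
0.0205 [-0.0015  0.0041] 0.0019
0.0215 [-0.0003  0.004 ] 0.0023
0.0225 [0.0008 0.004 ] 0.0025
-0.0231753755111887 -0.010814304389871453 0.019702217787533494
```

The jar has drifted to y≈+4 mm, against the left rail, so the narrow fingertips are pushing it off-centre. I'll back off, shift left of its centre and push again.

```bash
cat >> h.py <<'E'
def look(tag):
    b=robot.grab_frame("scene")[:,:,::-1]; t=robot.grab_frame("top")[:,:,::-1]
    cv2.imwrite(f"pics/scene{tag}.png",b); cv2.imwrite(f"pics/top{tag}.png",t)
    f=lambda i:cv2.resize(i,(400,400),interpolation=cv2.INTER_CUBIC)
    cv2.imwrite(f"pics/e{tag}.png",np.hstack([f(t[140:240,330:430]),f(b[140:240,310:410])]))
def st(h=None):
    s=robot.get_state(); print(h,s['time'],tobox(s['ee_pos']).round(4),'f',s['force'].round(2),'fx,fy',(s['force']@ex).round(2),(s['force']@ey).round(2))
E
python3 - <<'E'
from h import *
robot.move_linear(bx(-.065,-.002,.049),.06); st()
robot.move_linear(bx(-.065,.006,.049),.06); st()
h=robot.move_linear(bx(-.035,.006,.049),.03,threshold=15); st(h)
look("8")
E
```

```text
None 16.775 [-0.0651 -0.0019  0.0489] f [-0.61  0.11 -0.29] fx,fy 0.07 -0.62
None 17.0583 [-0.0646  0.0064  0.049 ] f [ 0.44  0.21 -0.86] fx,fy -0.33 0.36
False 18.2083 [-0.035  0.006  0.049] f [-0.59  0.69 -0.11] fx,fy -0.48 -0.77
```

View pics/e8.png

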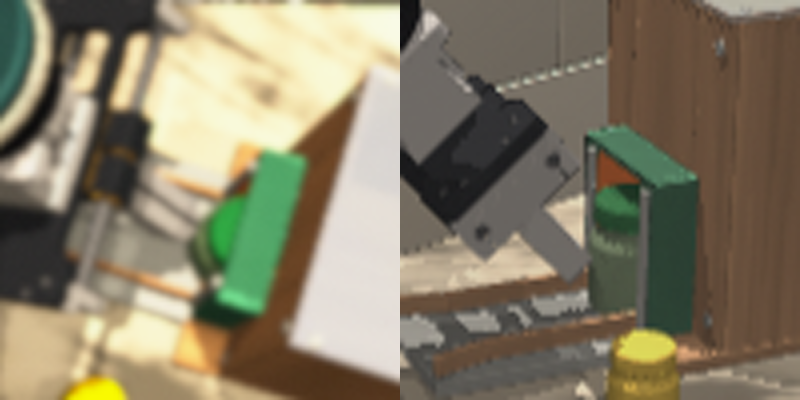

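It now slides freely under about 1 N. Continuing.

```bash
python3 - <<'E'
from h import *
h=robot.move_linear(bx(-.024,.006,.049),.03,threshold=12); st(h)
look("9")
E
```

```text
False 18.825 [-0.0237  0.0059  0.049 ] f [ 0.13  0.97 -0.6 ] fx,fy -0.97 -0.17
```

View pics/e9.png

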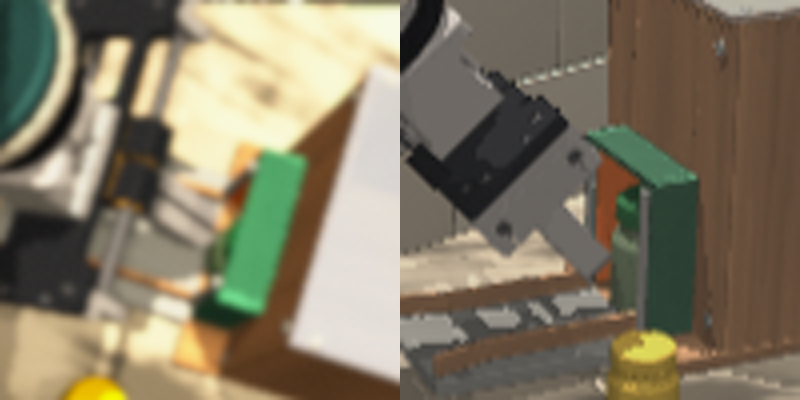

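```bash
python3 - <<'E'
from h import *
# top-view: jar rear visible
for x in(.014,.019,.024):
  for y in(-.004,0,.004):
    u=min(proj("scene",bx(x+.0245*np.cos(a),y+.0245*np.sin(a),.045))[0] for a in np.linspace(0,6.28,90)); v=proj("scene",bx(x,y,.045))[1]
    u2=min(proj("scene",bx(x+.0225*np.cos(a),y+.0225*np.sin(a),.068))[0] for a in np.linspace(0,6.28,90))
    print(x,y,round(u,1),round(u2,1),round(v,1))
# sanity vs the earlier known pose
print("ref", min(proj("scene",bx(-.034+.0245*np.cos(a),.0008+.0245*np.sin(a),.045))[0] for a in np.linspace(0,6.28,90)))
for k in("5","9"):
    im=cv2.imread(f"pics/scene{k}.png"); b=cv2.resize(im[180:230,330:390],(720,600),interpolation=cv2.INTER_NEAREST); cv2.imwrite(f"pics/g{k}.png",b)
E
```

```text
0.014 -0.004 360.3 361.4 202.4
0.014 0 359.5 360.6 201.7
0.014 0.004 358.7 359.9 201.0
0.019 -0.004 362.4 363.5 202.0
0.019 0 361.6 362.7 201.4
0.019 0.004 360.8 361.9 200.7
0.024 -0.004 364.4 365.6 201.7
0.024 0 363.6 364.8 201.0
0.024 0.004 362.8 364.0 200.3
ref 339.25608180181297
```

View pics/g9.png

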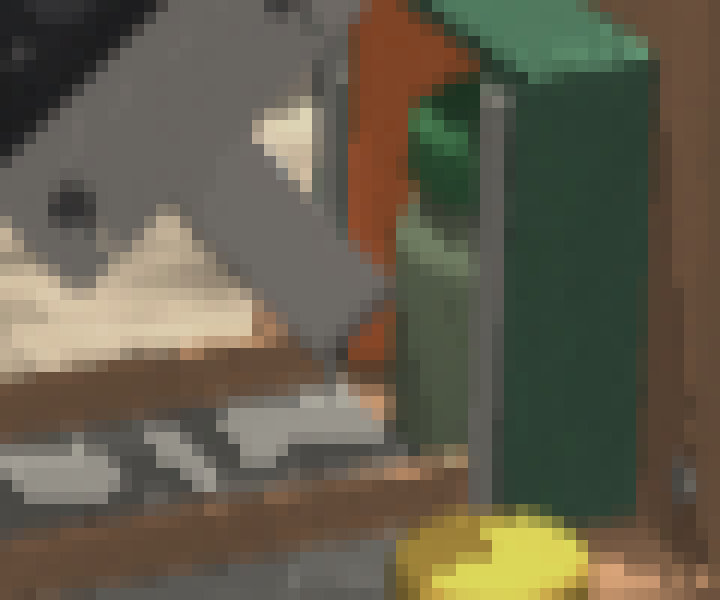

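View pics/g5.png

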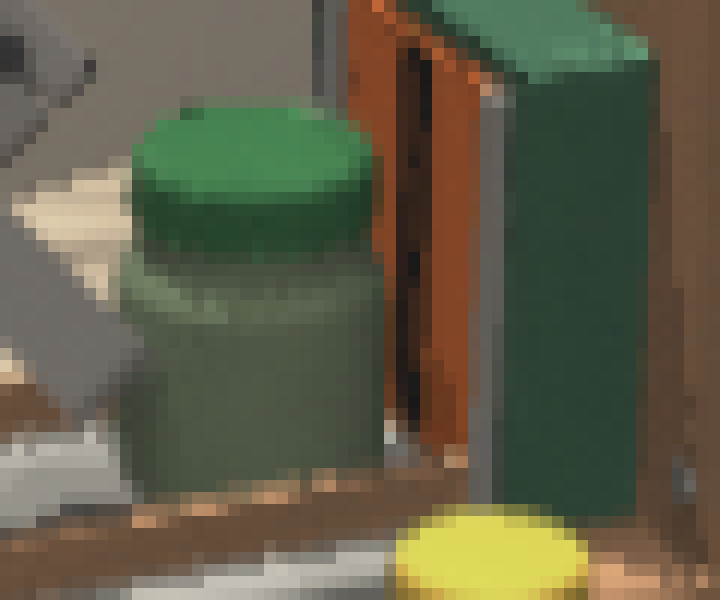

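The jar's left edge at u≈363 suggests y≈-4 mm now, so I'll re-centre the fingertips behind it and finish the push.

```bash
python3 - <<'E'
from h import *
robot.move_linear(bx(-.032,.005,.049),.05)
robot.move_linear(bx(-.032,-.002,.049),.05); st()
h=robot.move_linear(bx(-.008,-.002,.049),.03,threshold=12); st(h)
look("10")
im=cv2.imread("pics/scene10.png"); b=cv2.resize(im[160:230,330:410],(640,560),interpolation=cv2.INTER_NEAREST); cv2.imwrite("pics/g10.png",b)
E
```

```text
None 19.525 [-0.032  -0.0024  0.049 ] f [ 0.84 -0.48  0.7 ] fx,fy 0.2 0.94
False 20.475 [-0.0081 -0.002   0.049 ] f [-0.04  0.27 -0.88] fx,fy -0.25 -0.12
```

View pics/g10.png

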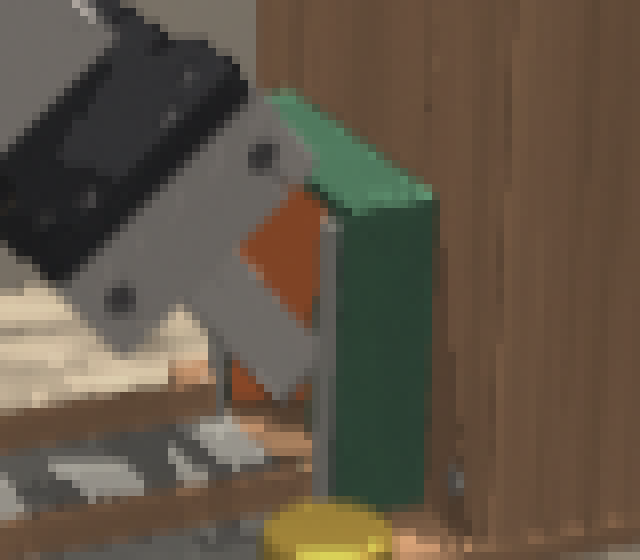

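View pics/scene10.png

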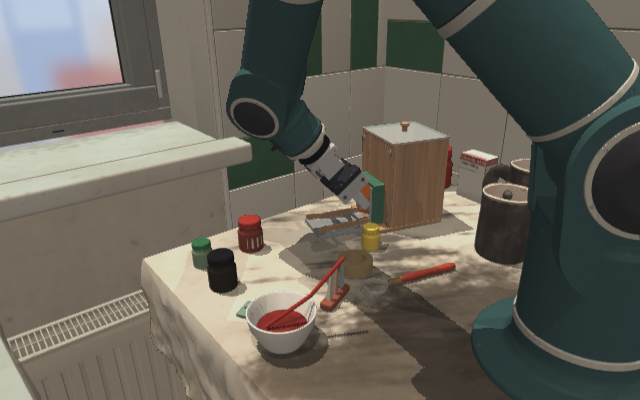

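```bash
python3 - <<'E'
from h import *
h=robot.move_linear(bx(.015,-.002,.049),.03,threshold=10); st(h)
look("11")
if not h:
    robot.move_linear(bx(-.05,-.002,.049),.05); st()
    look("12")
E
```

```text
False 21.4917 [ 0.0152 -0.0021  0.049 ] f [-1.18 -0.86 -0.03] fx,fy 1.17 -0.87
None 23.0417 [-0.0497 -0.002   0.049 ] f [-0.2   0.51 -0.2 ] fx,fy -0.42 -0.34
```

View pics/e11.png

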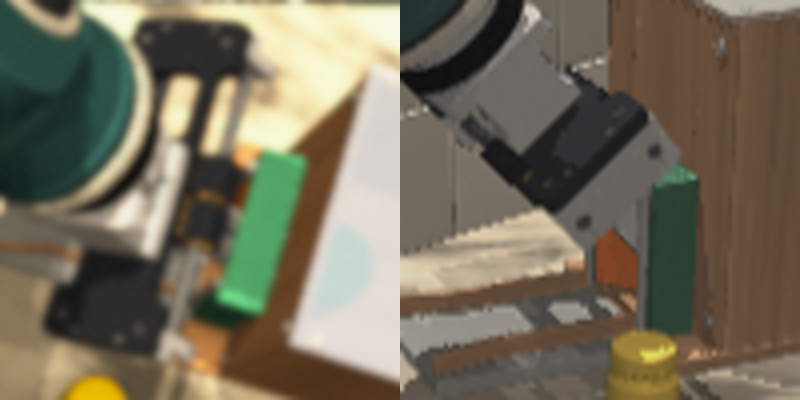

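View pics/e12.png

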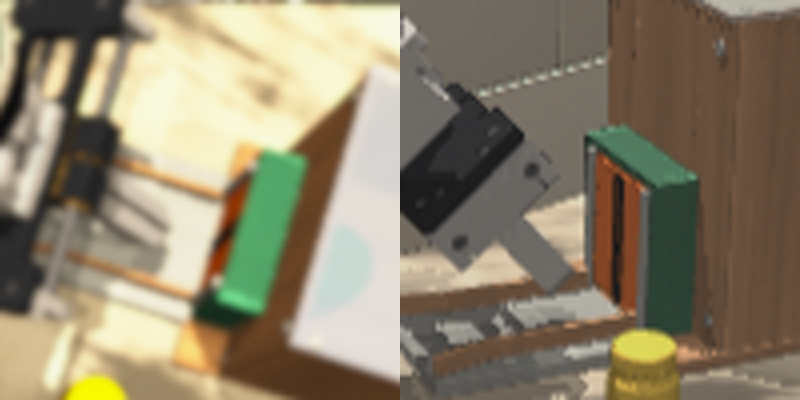

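Both leaves look shut, and the jar's cap shows through the translucent top around (416,206). I'll check it numerically and back the arm well clear.

```bash
python3 - <<'E'
from h import *
robot.move_linear(bx(-.13,-.002,.07),.15)
robot.move_linear(bx(-.16,0,.22),.15); st()
look("13")
t0=cv2.imread("pics/top0.png").astype(int); t=cv2.imread("pics/top13.png").astype(int)
d=np.abs(t-t0).sum(2); m=(d>25).astype('uint8'); m[:,:406]=0; m[:,470:]=0; m[:170]=0;m[250:]=0
n,l,s,c=cv2.connectedComponentsWithStats(m)
for i in range(1,n):
    if s[i][4]>30:
        cn=max(cv2.findContours((l==i).astype('uint8'),cv2.RETR_EXTERNAL,cv2.CHAIN_APPROX_NONE)[0],key=len)[:,0]
        P=np.array([tobox(ray("top",p,.074)) for p in cn]); print(s[i],c[i],'x',P[:,0].min(),P[:,0].max(),'y',P[:,1].min(),P[:,1].max())
a=cv2.imread("pics/scene0.png");b=cv2.imread("pics/scene13.png")
f=lambda i:cv2.resize(i[160:230,335:405],(400,400),interpolation=cv2.INTER_NEAREST)
cv2.imwrite("pics/g13.png",np.hstack([f(a),f(b)]))
D=np.abs(a.astype(int)-b).sum(2)[188:214,358:370]; print("flap diff mean",D.mean())
E
```

```text
None 25.0083 [-0.1596 -0.0003  0.2193] f [-0.04  0.07  0.82] fx,fy -0.05 -0.06
[410 198  12  17 109] [415.82568807 206.91743119] x 0.054026663049339896 0.07468457261059663 y -0.017359273942524022 0.020141138845906344
flap diff mean 6.919871794871795
```

View pics/g13.png

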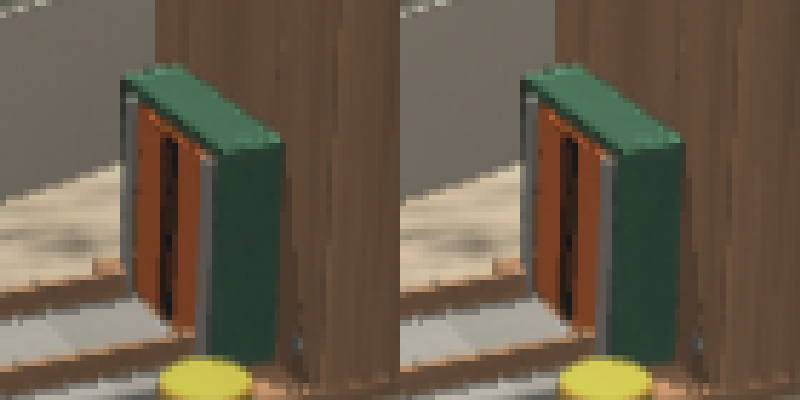

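View pics/top13.png

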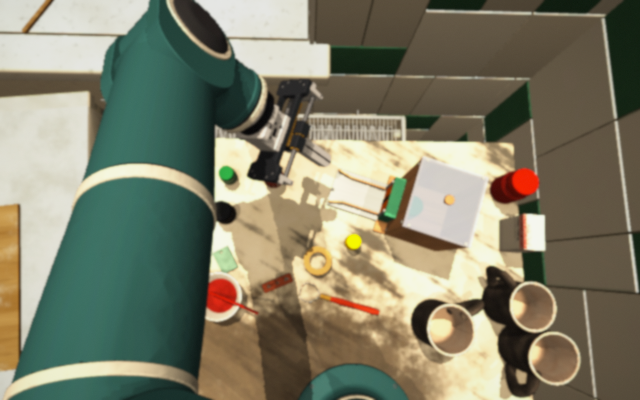

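Before and after, the flap images look identical. The cap's far edge is at x≈75 mm, which puts its centre at x≈53 mm and y≈1 mm. The arm is clear, so I'll hand in.

```bash
python3 - <<'E'
from rig import robot
robot.sign_off(); print(robot.get_state()['time'])
E
```

```text
the job is handed in; nothing more can be done
the job is handed in; nothing more can be done
```

I stood the larger green-capped jar on the sill between the rails, then pushed it in through the flap with shut fingers leaned 40°. I handed the job in after about 25 s of the 51 s allowed.

**Last checks:**
- **Jar:** seen through the top, its centre is about 53 mm behind the flap and about 1 mm off the centre line. The cap outline fits an upright jar, but the box's front edge hides part of it, so I couldn't measure its tilt.
- **Leaves:** both look shut, and the flap looks the same as in the first picture.
- **Red and black jars:** they look unmoved in the last full scene view, taken during the push. I didn't measure them again at the end, when the arm partly hid them.
- **Arm:** it was clear of everything at hand-in.

**What went wrong on the way:** the first push drifted about 4 mm left against the rail, and the 12 N and 15 N force stops ended it. I backed off and re-centred the fingers twice, and after that the jar slid in freely at about 1 N.

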